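# Seat two ceramic discs in the jewellery gluing jig

### The job

Two loose dark discs, one large and one small, lie on top of the plywood gluing jig. With the fingertips, push each one across the jig until it drops into the round pocket of its own size and lies flat on the pocket's floor, flush with the jig's top. Only push them: do not pick either disc up, do not tip one on edge or knock one off the jig, and leave everything else where it is.

Things in the scene. Friction and masses are not known exactly. Their poses are not given: they have to be found in the camera images.
- jig: Plywood jig, fixed to the table: a flat slab 200 mm (its x) by 240 mm (its y), 22 mm thick, so its flat top is 22 mm above the table. Origin: centre of its underside. It may stand at any yaw within about 70 degrees. Both pockets lie in its +x half, both discs start on its -x half, either one on either side.
- large_pocket (a point): Centre of the large round pocket's mouth, level with the jig's top (22 mm above the table). Pocket 52 mm across, 9 mm deep, flat grey floor, a 1 mm chamfer at the mouth.
- small_pocket (a point): Centre of the small round pocket's mouth, level with the jig's top. Pocket 38 mm across, 9 mm deep, flat grey floor, a 1 mm chamfer at the mouth; 110 mm from the large one, centre to centre.
- large_disc_mid (a point): Centre (half-way up) of the large dark ceramic disc, 46 mm across, 9 mm thick, about 30 g, lying flat and loose on the jig's top; z along the disc's axis. 26.5 mm above the table while on the top, 17.5 mm when seated, its upper face then being flush with the jig's top.
- small_disc_mid (a point): Centre (half-way up) of the small dark ceramic disc, 32 mm across, 9 mm thick, about 15 g, lying flat and loose on the jig's top; same heights and axes as for the large one. Either disc can hang tilted, its trailing edge still on the rim (centre near 22 mm), until that edge is pushed a few mm further over. The small disc also fits, wrongly, into the large pocket.
- large_disc: The large disc; origin at the centre of its underside, z along the disc's axis.
- small_disc: The small disc; origin at the centre of its underside, z along the disc's axis.
- bead_vial: Bystander: small amber glass vial with metal cap, 22 mm across, 36 mm tall, standing loose on the jig's top near the middle of the edge beyond the pockets. Origin: centre of its underside, z up.
- rattan_ring: Bystander: straw-coloured ring, 48 mm across, 8 mm high, lying on the table near the jig. Origin: centre of its underside.
- half_moon: Bystander: small flat terracotta charm, 26 by 33 mm, 6 mm thick, on the table near the jig. Origin: on its underside.
- pliers: Bystander: pliers lying on the table beside the jig, about 140 mm long, 50 mm wide, 12 mm high. Origin: on the table under the pliers, near the pivot.
- glue_bottle: Bystander: clear bottle with white cap, 42 mm across, 100 mm tall, standing off to one side of the table. Origin: centre of its underside.
- gift_box: Bystander: white square box, 94 mm wide, 50 mm high, off to one side of the table. Origin: centre of its underside.
Not all that is in view belongs to the job. What is shaped like the large_disc but green or purple is not meant.

How it is judged:
At the end, for the whole second after the job is handed in: The large disc lies in the large pocket and the small disc in the small pocket: each centre within 6 mm of its pocket's centre, within 2 mm of the height of a seated disc, tilted less than 0.08 rad, and at rest (under 10 mm/s) (horizontal distance between large_disc_mid and large_pocket below 0.006 m and height (world z) of large_disc_mid between 0.0155 and 0.0195 m and angle between each of large_disc_mid, small_disc_mid's own z axis and vertical below 0.08 rad and linear speed of each of large_disc, small_disc below 0.01 m/s and horizontal distance between small_disc_mid and small_pocket below 0.006 m and height (world z) of small_disc_mid between 0.0155 and 0.0195 m); the robot touches nothing.
It fails at once if a disc is picked up: its centre rises more than 6 mm above where it rides on the jig's top (height (world z) of any of large_disc_mid, small_disc_mid above 0.0325 m).
It fails at once if a disc is knocked off the jig (height (world z) of any of large_disc_mid, small_disc_mid below 0.011 m).
It fails at once if a disc is tipped up on edge (over 0.7 rad) (angle between any of large_disc_mid, small_disc_mid's own z axis and vertical above 0.7 rad).
It fails at once if a bystander is moved more than 15 mm (distance of any of bead_vial, rattan_ring, half_moon, pliers, glue_bottle, gift_box from where it was at the start of the episode above 0.015 m).
It fails at once if a bystander is tipped over (past 0.5 rad) (angle between any of bead_vial, rattan_ring, half_moon, pliers, glue_bottle, gift_box's own z axis and vertical above 0.5 rad).
It also fails if it takes over 58 s, if anything falls off the work surface, if the arm or the gripper's body presses on something with over 40 N, if the wrist force passes 120 N, or if a joint passes its speed limit or range.

### The arm

A 6-joint arm with a two-finger parallel gripper is mounted at the origin on the work surface. World frame = base frame: x ahead of the robot, y to its left, z up, the work surface at z = 0. Lengths are in m, angles in rad, forces in N, time in s.
With the tool pointing down it reaches from about 0.275 to 0.975 m from the base axis. Payload 8.4 kg.
Tool frame: the origin (TCP) lies midway between the tips of the shut fingers; the grasp point (between the pads) lies 19 mm behind it; z points along the fingers, y is the line along which they close (so a half turn about z gives the same grasp; the last joint's range is limited). The gripper opens to 92 mm and grips with 3 to 60 N. Pads are 20 mm wide; open, the fingers measure 128 mm over their backs; the gripper's body (75 mm by 189 mm) begins 69 mm behind the grasp point.
Start: joints at [1.223, 0.353, 1.633, -0, 1.155, -0.002], TCP at [0.212, 0.588, 0.215] pointing down, gripper open.
Joint ranges: [-2.63, 2.63], [-0.92, 2.1], [0.06, 2.66], [-1.3, 4.44], [0, 2.69], [-3.02, 3.02]. Speed limits (rad/s): [2.22, 2.22, 2.79, 3.14, 3.14, 3.14].

### API

Orientations are given as [roll, pitch, yaw] about the fixed x, y, z axes, in that order (R = Rz(yaw) Ry(pitch) Rx(roll)).
In Python, from plant import arm gives the robot as it stands.
- The arm moves only by the tool drive_tool, never from a script. Its argument "series" is a list that holds one entry, the list of rows, each a list of 5 numbers: the gripper command: -1 is shut, 1 is fully open, values between are in proportion, then the shift along the tool's x, y, z in units of 0.5 m (1.0 is 0.5 m), then the turn about the tool's z in units of 2 pi rad (1.0 is 2 pi rad). In form: [[[fingers, dx, dy, dz, turn], ...]]. A call has 1 to 10 rows; each row is the pose to reach, as a shift and turn from the pose commanded when the call began, along the tool's axes at that moment, turning the shorter way round; what a row does not reach only later rows make up. A row lasts 1/10 s, in which the tool goes at most 50 mm and 8.59 degrees, less where a joint would pass 70% of its speed; a pose out of reach is approached as far as the arm can. A call with a number of a shift or a turn outside -1 to 1 is refused whole. A call with a gripper value outside its range is refused whole. The fingers move at their own pace and stop on an object; "force" is the grip in N (left out, the last holds). Time passes only in rows, so rows that repeat a pose let the fingers close. It gives the time, the measured TCP pose, the force, the opening and the grip force at its end, in the units of the state.
- arm.observe(): the state, without advancing time (a new reading comes with each control period).
- arm.get_image(name): name is "scene" or "top" or "wrist"; returns the picture (384x512x3 uint8, red, green, blue); there is no depth.
- arm.calibration(name): a dict with "K" (3x3 intrinsics, pixels), "k1" (the pictures are not rectified: a ray, as slopes to the right and down, at radius r is drawn at 1 + k1 r^2 times it, then the intrinsics apply), "world_to_cam" (4x4, takes a point from world to camera coordinates). Camera axes: x right, y up, looking along -z (the intrinsics and any distortion apply to the point x, -y, -z); pixel columns grow to the right and rows downward; lengths in m; the calibration is good to about 2 mm. A picture is of the moment at which its call begins: read the wrist's pose just before it. calibration takes no time and is no camera call; for the wrist camera it gives the pose at the moment of the call.
- arm.job_done(): hands the job in; it is judged then, once.
The state is a dict: "clock": time; "joint_positions": joint angles; "qvel": joint speeds; "tau": joint torques, N m; "ee_pos": TCP position; "eef_rot": TCP orientation; "ft_force": force on the tool from outside, world axes, zero at the start; "torque": the same for the moment, N m; "width": finger opening in m; "gripper_force": force on a finger pad.
Only numpy, scipy, OpenCV 4.12 (cv2) and the standard library are available. Lean on these libraries where they do the work, as an engineer would, in place of code of your own. Each camera call takes 0.05 s, during which the arm holds its last target. There are 200 camera calls.

## Working session

There is one attempt and no reset: what is moved stays moved. The work goes in short steps, Python scripts to look and compute and a tool call to move; the robot and the scene stay as the last step left them, time stands still between calls to the robot, and variables do not carry over. Pictures are saved under pics/ and viewed, at most 10 in all, crops included, and the job is handed in when it is done.

Besides the shell and the picture viewer there is one more tool, called after ">>>" as name([rows], argument=value, ...), one row to a line, values as JSON. drive_tool: Moves the arm, as the interface text tells. Shifts and turns lie within -1 to 1; 1 stands for 0.5 m of shift or 2 pi rad of turn. Its arguments: {"type":"object","properties":{"series":{"type":"array","items":{"type":"array","items":{"type":"array","items":{"type":"number"}}}},"force":{"type":"number"}},"required":["series"]}

```bash
mkdir -p pics; ls; cat > h.py <<'E'
import numpy as np, cv2
from plant import arm
def ray2plane(name,uv,z,cal=None):
    c=cal or arm.calibration(name); K=np.array(c["K"]);k1=c["k1"];T=np.array(c["world_to_cam"])
    uv=np.atleast_2d(np.array(uv,float))
    d=np.c_[(uv[:,0]-K[0,2])/K[0,0],(uv[:,1]-K[1,2])/K[1,1]]
    u=d.copy()
    for _ in range(20): u=d/(1+k1*(u**2).sum(1,keepdims=True))
    r=np.c_[u[:,0],-u[:,1],-np.ones(len(u))]@T[:3,:3]
    o=-T[:3,:3].T@T[:3,3]
    return o+r*((z-o[2])/r[:,2])[:,None]
E
python3 - <<'E'
from h import *
s=arm.observe(); print(s["clock"],s["ee_pos"],s["eef_rot"])
for n in ["top","scene"]:
    im=arm.get_image(n); cv2.imwrite(f"pics/{n}0.png",im[:,:,::-1])
    c=arm.calibration(n);print(n,np.round(c["K"],1).tolist(),c["k1"],np.round(c["world_to_cam"],3).tolist())
a=cv2.imread("pics/top0.png"); cv2.imwrite("pics/top0b.png",cv2.resize(a,(800,600),interpolation=cv2.INTER_CUBIC))
E
```

```text
pics
0.0 [0.21167498 0.58753082 0.21387588] [-3.14021864e+00  1.66012664e-05  2.79578448e+00]
top [[370.7, 0.0, 260.5], [0.0, 370.7, 195.5], [0.0, 0.0, 1.0]] -0.07147102040704738 [[-0.029, -0.999, -0.022, 0.015], [0.986, -0.032, 0.163, -0.598], [-0.164, -0.017, 0.986, -1.014], [0.0, 0.0, 0.0, 1.0]]
scene [[478.5, 0.0, 248.4], [0.0, 478.5, 194.6], [0.0, 0.0, 1.0]] -0.08619432988396482 [[-0.186, 0.983, 0.001, 0.105], [-0.839, -0.159, 0.521, 0.465], [0.512, 0.096, 0.854, -2.039], [0.0, 0.0, 0.0, 1.0]]
```

View pics/top0b.png

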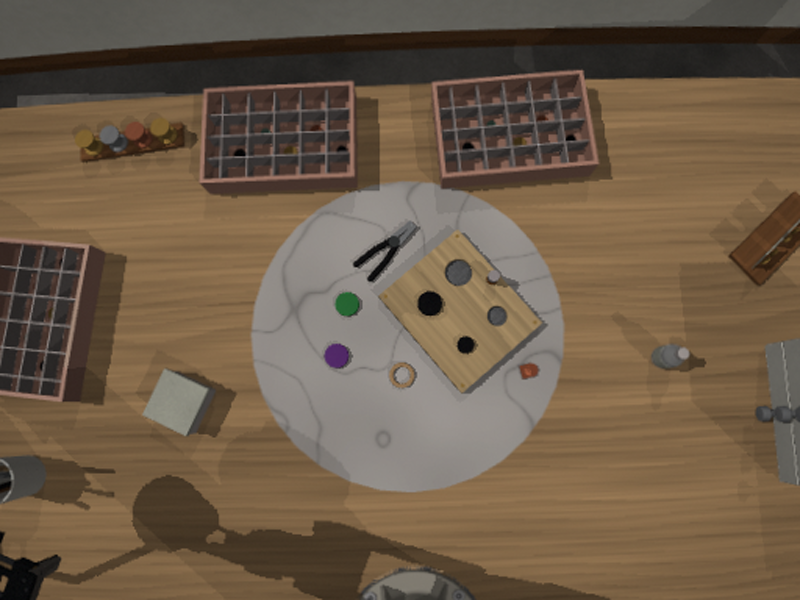

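Top view (800×600 px): the jig is around (462,312). The dark discs on it are the large one at (430,303) and the small one at (466,345). The grey pockets are the large one at (458,272) and the small one at (497,316), with the vial at (493,278). The green (347,304) and purple (337,356) discs on the table are decoys: wrong colour and not on the jig.

```bash
cat > m.py <<'E'
from h import *
im=cv2.imread("pics/top0.png"); hsv=cv2.cvtColor(im,cv2.COLOR_BGR2HSV)
def near(m,uv):
    cs,_=cv2.findContours(m,cv2.RETR_EXTERNAL,cv2.CHAIN_APPROX_NONE)
    cs=[c for c in cs if cv2.contourArea(c)>15]
    return min(cs,key=lambda c:np.linalg.norm(c.reshape(-1,2).mean(0)-uv))
dark=((hsv[...,2]<45)*255).astype(np.uint8)
grey=((hsv[...,1]<60)&(hsv[...,2]<150)&(hsv[...,2]>=45))*255
grey=grey.astype(np.uint8)
for n,m,uv,z in [("L",dark,(275,194),.031),("S",dark,(298,221),.031),("PL",grey,(293,174),.022),("PS",grey,(318,202),.022)]:
    c=near(m,uv).reshape(-1,2)
    M=cv2.moments(c); uvc=(M["m10"]/M["m00"],M["m01"]/M["m00"])
    w=ray2plane("top",uvc,z)[0]; p=ray2plane("top",c,z)
    print(n,np.round(uvc,1),np.round(w,4),np.round(cv2.minEnclosingCircle((p[:,:2]*1000).astype(np.float32)),1) if 0 else [np.round(v,1) for v in cv2.minEnclosingCircle((p[:,:2]*1000).astype(np.float32))])
print("corners",np.round(ray2plane("top",np.array([[458,232],[546,324],[465,391],[378,297]])*.64,.022),3))
print("vial base",ray2plane("top",(493*.64,280*.64),.04))
cv2.imwrite("pics/crop0.png",cv2.resize(im[140:255,235:355],None,fx=5,fy=5,interpolation=cv2.INTER_CUBIC))
E
python3 m.py
```

```text
L [274.8 194. ] [ 0.6049 -0.0448  0.031 ] [array([604.8, -44.6]), np.float64(22.8)]
S [297.6 220.4] [ 0.5255 -0.1077  0.031 ] [array([ 525. , -108.1]), np.float64(15.4)]
PL [260.  215.6] [5.438e-01 2.000e-04 2.200e-02] [array([557.6,   0. ]), np.float64(294.1)]
PS [260.  215.6] [5.438e-01 2.000e-04 2.200e-02] [array([557.6,   0. ]), np.float64(294.1)]
corners [[ 0.743 -0.105  0.022]
 [ 0.56  -0.262  0.022]
 [ 0.44  -0.105  0.022]
 [ 0.621  0.052  0.022]]
vial base [[ 0.64303379 -0.16460045  0.04      ]]
```

View pics/crop0.png

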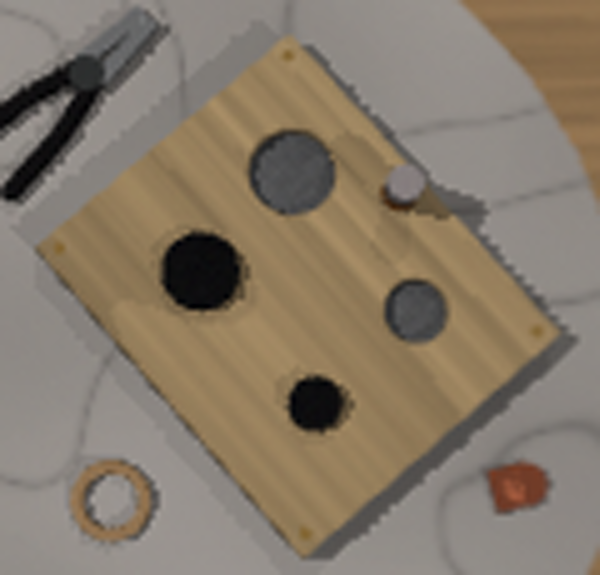

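The crop confirms it. The two black discs lie on the wood, large at (201,271) and small at (316,404). The grey pockets are at (292,172) and (416,311), and the vial cap is at (405,187).

```bash
cat > m2.py <<'E'
from h import *
im=cv2.imread("pics/top0.png"); hsv=cv2.cvtColor(im,cv2.COLOR_BGR2HSV)
def blob(m,uv,z):
    n,l,st,ce=cv2.connectedComponentsWithStats(m.astype(np.uint8),connectivity=4)
    i=l[uv[1],uv[0]]; c=max(cv2.findContours((l==i).astype(np.uint8),0,1)[0],key=len).reshape(-1,2)
    p=ray2plane("top",c,z)[:,:2]*1000; (cc,r)=cv2.minEnclosingCircle(p.astype(np.float32))
    return ray2plane("top",ce[i],z)[0][:2], np.round(cc,1), round(r,1), st[i][4]
ns=hsv[...,1]<75
PL=blob(ns,(293,174),.022);PS=blob(ns,(318,202),.022);print(PL,PS)
L=np.array([.6049,-.0448]);S=np.array([.5255,-.1077])
print("pp",np.linalg.norm(PL[0]-PS[0]))
for a,b in((L,PL[0]),(S,PS[0])):
    d=b-a;print(np.linalg.norm(d),np.arctan2(d[1],d[0]))
E
python3 m2.py
```

```text
(array([ 0.66371672, -0.10102201]), array([ 663.8, -100.7]), 25.3, np.int32(226)) (array([ 0.57872145, -0.16963649]), array([ 578.2, -169.5]), 18.7, np.int32(125))
pp 0.10923435070382115
0.08136535675051784 -0.7628468810938316
0.0816618074732245 -0.8609332199596584
```

```bash
cat > go.py <<'E'
import sys
from h import *
from scipy.spatial.transform import Rotation as Ro
# usage: go.py x y z yaw -> row values from the present measured pose
x,y,z,yaw=map(float,sys.argv[1:5]); s=arm.observe()
R=Ro.from_euler("xyz",s["eef_rot"]).as_matrix(); d=R.T@(np.array([x,y,z])-s["ee_pos"])/.5
t=(s["eef_rot"][2]-yaw+np.pi)%(2*np.pi)-np.pi
print(np.round(s["clock"],2),np.round(d,4),"turn",round(t/2/np.pi,4))
E
python3 go.py .5615 -.0033 .2 2.379
```

```text
0.1 [-1.0588 -0.8747  0.029 ] turn 0.0663
```

>>> drive_tool([
  [[-0.435,-0.7,-0.58,0.02,0.04],[-0.435,-0.7,-0.58,0.02,0.04],[-0.435,-0.7,-0.58,0.02,0.04],[-0.435,-0.7,-0.58,0.02,0.04],[-0.435,-0.7,-0.58,0.02,0.04],[-0.435,-0.7,-0.58,0.02,0.04],[-0.435,-0.7,-0.58,0.02,0.04],[-0.435,-0.7,-0.58,0.02,0.04],[-0.435,-0.7,-0.58,0.02,0.04],[-0.435,-0.7,-0.58,0.02,0.04]],
])

```text
clock: 1.1
ee_pos: [0.4447, 0.1924, 0.2044]
eef_rot: [-3.141, 0.001, 2.54]
ft_force: [0.3, 0.3, -0.8]
width: 0.0263
gripper_force: 0.0
```

```bash
python3 go.py .5615 -.0033 .2 2.379
```

```text
1.1 [-0.4141 -0.1905  0.0094] turn 0.0257
```

>>> drive_tool([
  [[-0.435,-0.414,-0.19,0.01,0.026],[-0.435,-0.414,-0.19,0.01,0.026],[-0.435,-0.414,-0.19,0.01,0.026],[-0.435,-0.414,-0.19,0.01,0.026],[-0.435,-0.414,-0.19,0.01,0.026],[-0.435,-0.414,-0.19,0.01,0.026],[-0.435,-0.414,-0.19,0.01,0.026],[-0.435,-0.414,-0.19,0.01,0.026]],
])

```text
clock: 1.9
ee_pos: [0.5598, 0.0029, 0.1994]
eef_rot: [-3.141, -0.001, 2.382]
ft_force: [-0.0, 0.4, -0.4]
width: 0.0257
gripper_force: 0.0
```

```bash
python3 - <<'E'
from h import *
c=arm.calibration("wrist"); im=arm.get_image("wrist"); cv2.imwrite("pics/w1.png",im[:,:,::-1])
np.save("w1cal.npy",c,allow_pickle=True)
E
python3 go.py .5615 -.0033 .1 2.379
```

```text
1.95 [-0.0112 -0.0068  0.199 ] turn 0.0005
```

View pics/w1.png

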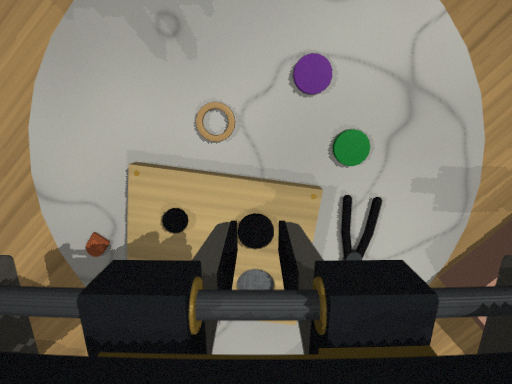

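The wrist view shows the large disc at (255,231), between the fingertips in the picture, the small disc at (175,220), and the large pocket at (255,283). Disc and pocket are in line with the tool.

```bash
python3 - <<'E'
from h import *
c=np.load("w1cal.npy",allow_pickle=True).item()
im=cv2.imread("pics/w1.png"); hsv=cv2.cvtColor(im,cv2.COLOR_BGR2HSV)
n,l,st,ce=cv2.connectedComponentsWithStats((hsv[...,2]<30).astype(np.uint8),connectivity=4)
for u,v in((255,231),(175,220)):
    i=l[v,u]; print(st[i],np.round(ray2plane("wrist",ce[i],.031,c),4))
print(ray2plane("wrist",(255,283),.0175,c))
E
```

```text
[238 214  35  34 953] [[ 0.6052 -0.0436  0.031 ]]
[163 208  25  25 467] [[ 0.5266 -0.1065  0.031 ]]
[[ 0.66468092 -0.10087421  0.0175    ]]
```

>>> drive_tool([
  [[-0.435,-0.011,-0.007,0.2,0],[-0.435,-0.011,-0.007,0.2,0],[-0.435,-0.011,-0.007,0.2,0],[-0.435,-0.011,-0.007,0.2,0]],
])

```text
clock: 2.35
ee_pos: [0.5616, -0.0038, 0.1]
eef_rot: [-3.14, -0.001, 2.382]
ft_force: [0.7, -0.4, 0.0]
width: 0.026
gripper_force: 0.0
```

```bash
python3 go.py .5615 -.0033 .0255 2.379
```

```text
2.35 [0.0006 0.0008 0.1489] turn 0.0005
```

>>> drive_tool([
  [[-0.435,0,0,0.08,0],[-0.435,0,0,0.12,0],[-0.435,0,0,0.14,0],[-0.435,0,0,0.149,0],[-0.435,0,0,0.149,0]],
])

```text
clock: 2.85
ee_pos: [0.5632, -0.0045, 0.0264]
eef_rot: [3.14, 0.001, 2.381]
ft_force: [-0.0, -0.3, 0.4]
width: 0.0259
gripper_force: 0.0
```

>>> drive_tool([
  [[-0.435,-0.01,0,0,0],[-0.435,-0.02,0,0,0],[-0.435,-0.03,0,0,0],[-0.435,-0.04,0,0,0],[-0.435,-0.05,0,0,0],[-0.435,-0.06,0,0,0],[-0.435,-0.07,0,0,0],[-0.435,-0.08,0,0,0],[-0.435,-0.09,0,0,0],[-0.435,-0.1,0,0,0]],
])

```text
clock: 3.85
ee_pos: [0.5987, -0.0395, 0.0251]
eef_rot: [-3.142, -0.0, 2.381]
ft_force: [-0.9, 0.7, -0.1]
width: 0.0264
gripper_force: 0.1
```

```bash
python3 - <<'E'
from h import *
c=arm.calibration("wrist"); im=arm.get_image("wrist")[:,:,::-1]; cv2.imwrite("pics/w2.png",im[130:330,130:400].copy().repeat(2,0).repeat(2,1))
E
python3 go.py .6406 -.0790 .0255 2.379
```

```text
3.9 [-0.1137  0.0002 -0.0006] turn 0.0003
```

View pics/w2.png

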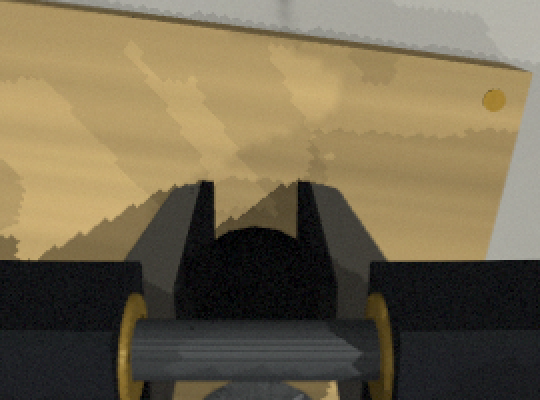

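The disc sits centred in the cradle between the fingers (crop (255,280)). I'll keep pushing.

>>> drive_tool([
  [[-0.435,-0.01,0,0,0],[-0.435,-0.02,0,0,0],[-0.435,-0.03,0,0,0],[-0.435,-0.04,0,0,0],[-0.435,-0.05,0,0,0],[-0.435,-0.06,0,0,0],[-0.435,-0.07,0,0,0],[-0.435,-0.08,0,0,0],[-0.435,-0.088,0,0,0],[-0.435,-0.096,0,0,0]],
])

```text
clock: 4.9
ee_pos: [0.6334, -0.0725, 0.0251]
eef_rot: [3.142, -0.0, 2.381]
ft_force: [-0.1, -0.7, 0.3]
width: 0.0257
gripper_force: 0.1
```

>>> drive_tool([
  [[-0.435,-0.006,0,0,0],[-0.435,-0.012,0,0,0],[-0.435,-0.018,0,0,0],[-0.435,-0.024,0,0,0],[-0.435,-0.024,0,0,0]],
])

```text
clock: 5.4
ee_pos: [0.6422, -0.0808, 0.0251]
eef_rot: [3.141, 0.0, 2.381]
ft_force: [-0.2, -0.5, -0.5]
width: 0.0258
gripper_force: 0.0
```

```bash
python3 - <<'E'
from h import *
im=arm.get_image("scene")[:,:,::-1]; 
c=arm.calibration("scene");T=np.array(c["world_to_cam"]);K=np.array(c["K"])
p=T[:3,:3]@[.6,-.11,.022]+T[:3,3]; u=int(K[0,2]-K[0,0]*p[0]/p[2]); v=int(K[1,2]+K[1,1]*p[1]/p[2]);print(u,v)
cv2.imwrite("pics/s2.png",cv2.resize(np.ascontiguousarray(im[v-60:v+60,u-75:u+75]),None,fx=5,fy=5,interpolation=cv2.INTER_CUBIC))
E
python3 go.py .6406 -.0790 .0255 2.379
```

```text
216 197
5.45 [ 0.0043  0.0005 -0.0008] turn 0.0003
```

View pics/s2.png

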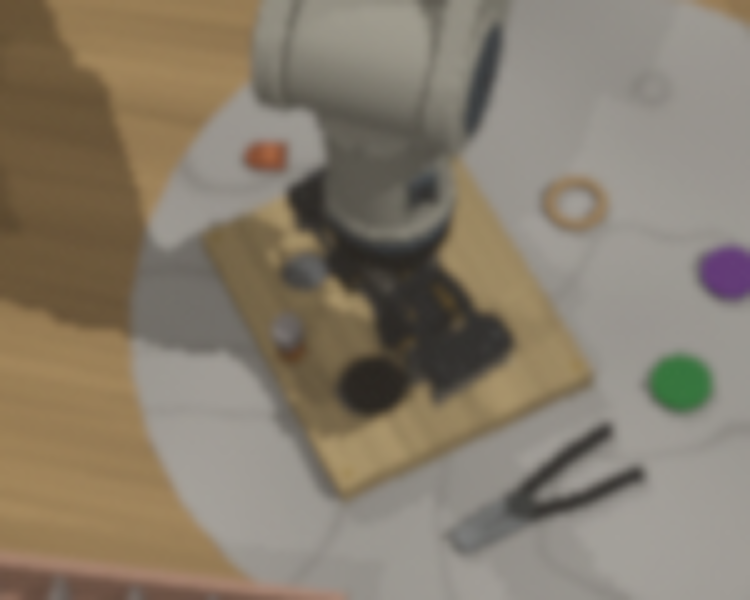

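The large disc is over its pocket (crop (375,385)). I'll back off, go to the hover for the small disc, and check with the top camera.

>>> drive_tool([
  [[-0.435,0.02,0,0,0],[-0.435,0.03,0,-0.1,0],[-0.435,0.03,0,-0.19,0],[-0.435,0.03,0,-0.19,0]],
])

```text
clock: 5.85
ee_pos: [0.6342, -0.0699, 0.1263]
eef_rot: [3.136, 0.007, 2.382]
ft_force: [1.1, -0.8, 0.3]
width: 0.0259
gripper_force: 0.0
```

```bash
python3 go.py .4906 -.0649 .12 2.27
```

```text
5.85 [ 0.2152 -0.1907  0.0099] turn 0.0177
```

>>> drive_tool([
  [[-0.61,0.215,-0.191,0.005,0.018],[-0.61,0.215,-0.191,0.005,0.018],[-0.61,0.215,-0.191,0.005,0.018],[-0.61,0.215,-0.191,0.005,0.018],[-0.61,0.215,-0.191,0.005,0.018]],
])

```text
clock: 6.35
ee_pos: [0.4864, -0.065, 0.1176]
eef_rot: [3.141, 0.0, 2.268]
ft_force: [0.4, -0.2, 0.3]
width: 0.0177
gripper_force: 0.0
```

```bash
cat > look.py <<'E'
import sys
from h import *
im=np.ascontiguousarray(arm.get_image("top")[:,:,::-1]); hsv=cv2.cvtColor(im,cv2.COLOR_BGR2HSV)
cv2.imwrite(f"pics/{sys.argv[1]}.png",cv2.resize(im[140:255,235:355],None,fx=5,fy=5,interpolation=cv2.INTER_CUBIC))
n,l,st,ce=cv2.connectedComponentsWithStats((hsv[...,2]<45).astype(np.uint8),connectivity=4)
for i in range(1,n):
    if st[i][4]>40 and 235<ce[i][0]<355 and 140<ce[i][1]<255: print(st[i],[np.round(ray2plane("top",ce[i],z)[0][:2],4) for z in(.022,.031)])
E
python3 look.py t3; python3 go.py .4906 -.0649 .12 2.27
```

```text
[227 153  23  18  94] [array([0.7086, 0.0636]), array([0.7062, 0.0628])]
[236 157  20  23  99] [array([0.6881, 0.0406]), array([0.6859, 0.04  ])]
[285 167  16  16 195] [array([ 0.663, -0.1  ]), array([ 0.661 , -0.0994])]
6.4 [-0.0031  0.0045 -0.0044] turn -0.0003
```

View pics/t3.png

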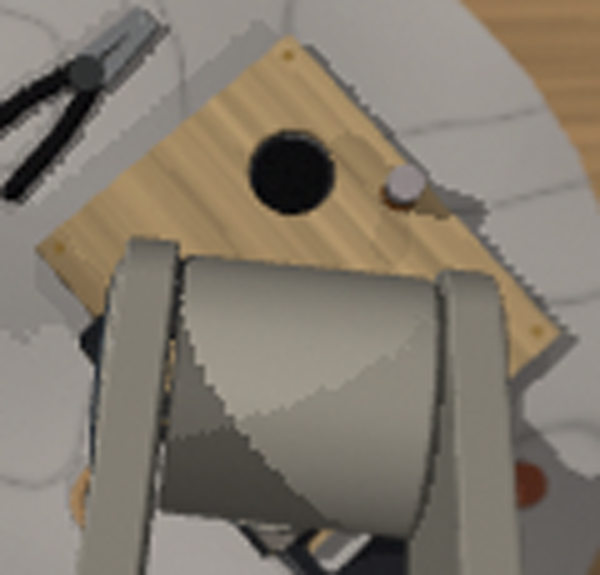

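The large disc fills its pocket (crop (292,173), no crescent showing), at the flush-level position (0.663,-0.100). On to the small one.

>>> drive_tool([
  [[-0.61,-0.003,0.004,0.07,0],[-0.61,-0.003,0.004,0.13,0],[-0.61,-0.003,0.004,0.17,0],[-0.61,-0.003,0.004,0.185,0],[-0.61,-0.003,0.004,0.185,0]],
])

```text
clock: 6.9
ee_pos: [0.4901, -0.0651, 0.0242]
eef_rot: [-3.141, -0.001, 2.268]
ft_force: [-0.3, -0.7, -0.0]
width: 0.0179
gripper_force: 0.0
```

```bash
python3 go.py .5637 -.1519 .0255 2.27
```

```text
6.9 [-0.2277  0.0013 -0.0029] turn -0.0003
```

>>> drive_tool([
  [[-0.61,-0.012,0.001,-0.002,0],[-0.61,-0.024,0.001,-0.002,0],[-0.61,-0.036,0.001,-0.002,0],[-0.61,-0.046,0.001,-0.002,0],[-0.61,-0.056,0.001,-0.002,0],[-0.61,-0.066,0.001,-0.002,0],[-0.61,-0.076,0.001,-0.002,0],[-0.61,-0.086,0.001,-0.002,0],[-0.61,-0.096,0.001,-0.002,0],[-0.61,-0.106,0.001,-0.002,0]],
])

```text
clock: 7.9
ee_pos: [0.5244, -0.1058, 0.026]
eef_rot: [-3.142, -0.0, 2.268]
ft_force: [-0.2, 0.2, -0.6]
width: 0.0179
gripper_force: 0.1
```

```bash
python3 - <<'E'
from h import *
im=arm.get_image("wrist")[:,:,::-1]; cv2.imwrite("pics/w4.png",im[130:330,130:400].copy().repeat(2,0).repeat(2,1))
E
python3 go.py .5637 -.1519 .0255 2.27
```

```text
7.95 [-0.1195  0.0006  0.0014] turn -0.0003
```

View pics/w4.png

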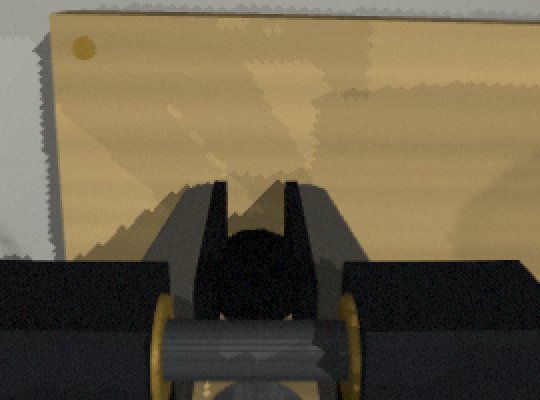

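The small disc is centred in the cradle (crop (257,270)), with the small pocket in line below it (265,390).

>>> drive_tool([
  [[-0.61,-0.012,0.0005,0.001,0],[-0.61,-0.024,0.0005,0.001,0],[-0.61,-0.036,0.0005,0.001,0],[-0.61,-0.048,0.0005,0.001,0],[-0.61,-0.06,0.0005,0.001,0],[-0.61,-0.072,0.0005,0.001,0],[-0.61,-0.084,0.0005,0.001,0],[-0.61,-0.094,0.0005,0.001,0],[-0.61,-0.102,0.0005,0.001,0],[-0.61,-0.11,0.0005,0.001,0]],
])

```text
clock: 8.95
ee_pos: [0.5599, -0.1477, 0.0256]
eef_rot: [-3.142, -0.0, 2.268]
ft_force: [-1.2, 0.2, -0.7]
width: 0.0179
gripper_force: 0.1
```

>>> drive_tool([
  [[-0.61,-0.005,0,0,0],[-0.61,-0.01,0,0,0],[-0.61,-0.013,0,0,0],[-0.61,-0.013,0,0,0]],
])

```text
clock: 9.35
ee_pos: [0.564, -0.1526, 0.0256]
eef_rot: [3.142, 0.0, 2.268]
ft_force: [-0.8, -0.2, 0.1]
width: 0.0179
gripper_force: 0.0
```

>>> drive_tool([
  [[-0.61,0.02,0,0,0],[-0.61,0.04,0,-0.1,0],[-0.61,0.06,0,-0.2,0],[-0.61,0.16,0,-0.25,0],[-0.61,0.26,0,-0.25,0],[-0.61,0.36,0,-0.25,0],[-0.61,0.4,0,-0.25,0],[-0.61,0.4,0,-0.25,0]],
])

```text
clock: 10.15
ee_pos: [0.4321, 0.003, 0.1504]
eef_rot: [-3.141, -0.001, 2.271]
ft_force: [0.0, 0.2, 0.4]
width: 0.018
gripper_force: 0.0
```

```bash
python3 look.py t5; python3 - <<'E'
from h import *
im=arm.get_image("scene")[:,:,::-1]; u,v=216,197
a=cv2.resize(np.ascontiguousarray(im[v-50:v+50,u-60:u+60]),None,fx=5,fy=5,interpolation=cv2.INTER_CUBIC)
cv2.imwrite("pics/s5.png",a)
E
```

```text
[227 153  29  27 192] [array([0.6983, 0.0512]), array([0.696 , 0.0506])]
[285 167  16  16 195] [array([ 0.663, -0.1  ]), array([ 0.661 , -0.0994])]
[312 196  12  12 102] [array([ 0.5784, -0.1684]), array([ 0.5771, -0.1671])]
[227 214  20  11 130] [array([0.5315, 0.0643]), array([0.5306, 0.0636])]
```

View pics/t5.png

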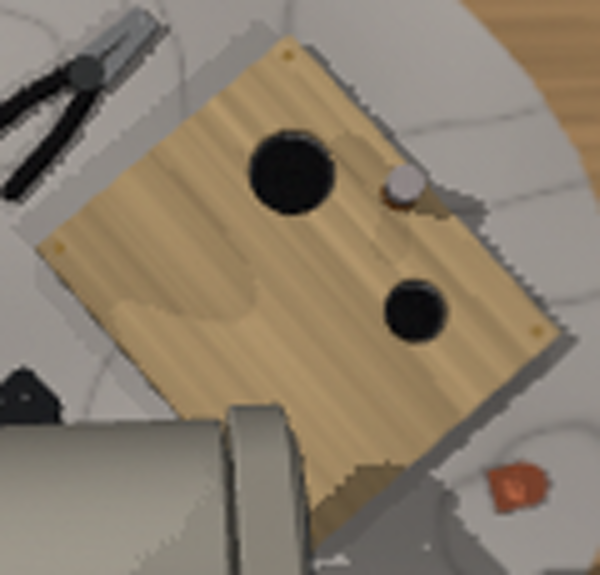

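View pics/s5.png

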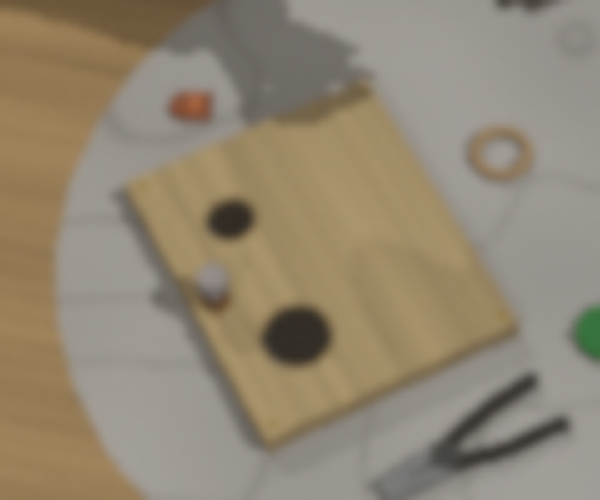

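Both discs look concentric in their pockets: top crop (292,173) and (415,311), scene crop (297,335) and (230,218). The bystanders haven't moved. I'll take one wrist close-up from beyond the pockets to confirm they are flat.

```bash
python3 go.py .67 -.195 .19 2.286
```

```text
10.25 [-0.6025  0.1068 -0.0778] turn -0.0026
```

>>> drive_tool([
  [[-0.61,0,0,-0.08,0],[-0.61,-0.6,0.107,-0.08,0],[-0.61,-0.6,0.107,-0.08,0],[-0.61,-0.6,0.107,-0.08,0],[-0.61,-0.6,0.107,-0.08,0],[-0.61,-0.6,0.107,-0.08,0],[-0.61,-0.6,0.107,-0.08,0],[-0.61,-0.6,0.107,-0.08,0],[-0.61,-0.6,0.107,-0.08,0],[-0.61,-0.6,0.107,-0.08,0]],
])

```text
clock: 11.25
ee_pos: [0.6681, -0.1948, 0.1899]
eef_rot: [-3.141, -0.001, 2.267]
ft_force: [0.5, 0.3, 0.9]
width: 0.0178
gripper_force: 0.0
```

```bash
python3 - <<'E'
from h import *
s=arm.observe();c=arm.calibration("wrist"); im=np.ascontiguousarray(arm.get_image("wrist")[:,:,::-1])
print(s["ee_pos"],s["ft_force"])
T=np.array(c["world_to_cam"]);print("cam",-T[:3,:3].T@T[:3,3])
n,l,st,ce=cv2.connectedComponentsWithStats((im.max(2)<45).astype(np.uint8),connectivity=4)
for i in range(1,n):
    if 200<st[i][4]<4000: print(st[i],np.round(ce[i]),[np.round(ray2plane("wrist",ce[i],z,c)[0][:2],4) for z in(.022,.031)])
cv2.imwrite("pics/w6.png",cv2.resize(im[100:340,60:380],(800,600),interpolation=cv2.INTER_CUBIC))
E
```

```text
[ 0.6681368  -0.19478504  0.18985785] [0.549915   0.32149368 0.90660852]
cam [ 0.6229483  -0.13974157  0.36027173]
[400   0  17  78 784] [407.  36.] [array([0.6907, 0.0319]), array([0.6889, 0.0274])]
[422   0  23  70 712] [434.  32.] [array([0.7106, 0.0543]), array([0.7083, 0.0492])]
[ 286   95   43   41 1341] [307. 115.] [array([ 0.6636, -0.1009]), array([ 0.6625, -0.1019])]
[197  99  29  29 657] [211. 113.] [array([ 0.579 , -0.1689]), array([ 0.5802, -0.1681])]
```

View pics/w6.png

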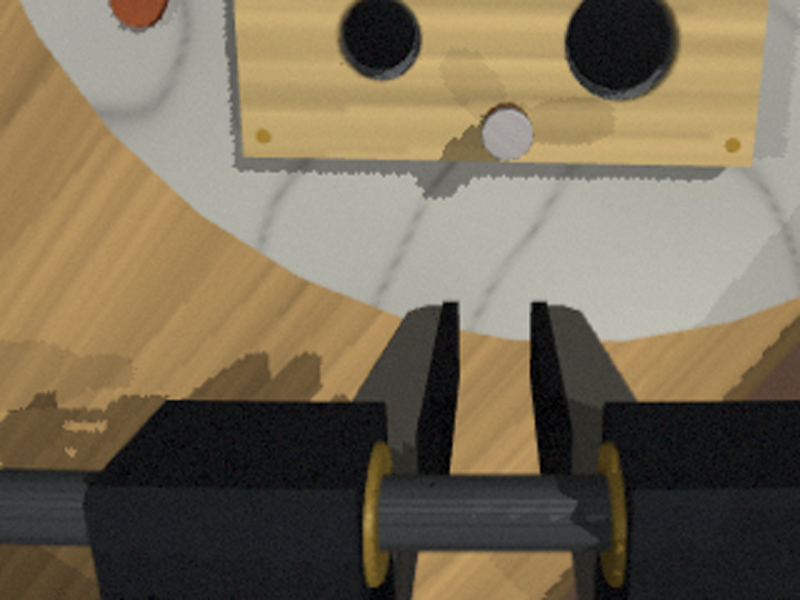

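The wrist view shows both discs lying within their pockets at (620,40) and (380,38), each with a thin crescent on the far side. The top and wrist views agree within 1 mm at flush height, against 3 mm if the discs still rode on the surface. To be sure neither hangs on its rim, I'll sweep the fingertips 3.5 mm above the surface over each trailing edge, small first.

```bash
python3 go.py .553 -.139 .0255 2.267; python3 go.py .6354 -.0665 .0255 2.267
```

```text
11.3 [ 0.2323 -0.1051  0.3298] turn 0.0001
11.3 [0.2377 0.1143 0.3297] turn 0.0001
```

>>> drive_tool([
  [[-0.61,0.232,-0.105,0,0],[-0.61,0.232,-0.105,0,0],[-0.61,0.232,-0.105,0,0],[-0.61,0.232,-0.105,0.1,0],[-0.61,0.232,-0.105,0.2,0],[-0.61,0.232,-0.105,0.28,0],[-0.61,0.232,-0.105,0.32,0],[-0.61,0.232,-0.105,0.329,0],[-0.61,0.232,-0.105,0.329,0],[-0.61,0.232,-0.105,0.329,0]],
])

```text
clock: 12.3
ee_pos: [0.5552, -0.1395, 0.0277]
eef_rot: [3.14, 0.002, 2.268]
ft_force: [0.7, 0.1, -0.4]
width: 0.0182
gripper_force: 0.0
```

>>> drive_tool([
  [[-0.61,-0.008,0,0,0],[-0.61,-0.016,0,0,0],[-0.61,-0.024,0,0,0],[-0.61,-0.032,0,0,0],[-0.61,-0.04,0,0,0],[-0.61,-0.048,0,0,0],[-0.61,-0.048,0,0,0]],
])

```text
clock: 13.0
ee_pos: [0.5702, -0.1584, 0.026]
eef_rot: [3.141, 0.0, 2.268]
ft_force: [-0.0, 0.4, 0.4]
width: 0.018
gripper_force: 0.0
```

>>> drive_tool([
  [[-0.61,0,0,-0.08,0],[-0.61,0.053,0.05,-0.08,0],[-0.61,0.053,0.15,-0.08,0],[-0.61,0.053,0.219,-0.08,0],[-0.61,0.053,0.219,-0.08,0],[-0.61,0.053,0.219,-0.03,0],[-0.61,0.053,0.219,0,0],[-0.61,0.053,0.219,0,0]],
])

```text
clock: 13.8
ee_pos: [0.6347, -0.0675, 0.0238]
eef_rot: [-3.139, -0.003, 2.268]
ft_force: [-0.5, -0.2, 0.2]
width: 0.0176
gripper_force: 0.0
```

>>> drive_tool([
  [[-0.61,-0.008,0,0,0],[-0.61,-0.016,0,0,0],[-0.61,-0.024,0,0,0],[-0.61,-0.032,0,0,0],[-0.61,-0.04,0,0,0],[-0.61,-0.048,0,0,0],[-0.61,-0.048,0,0,0]],
])

```text
clock: 14.5
ee_pos: [0.6526, -0.0862, 0.0262]
eef_rot: [3.141, 0.0, 2.268]
ft_force: [0.4, 0.6, -0.5]
width: 0.0183
gripper_force: 0.0
```

>>> drive_tool([
  [[-0.61,0,0,-0.08,0],[-0.61,0,0,-0.2,0],[-0.61,0.1,0,-0.25,0],[-0.61,0.2,0,-0.25,0],[-0.61,0.3,0,-0.25,0],[-0.61,0.4,0,-0.25,0],[-0.61,0.4,0,-0.25,0],[-0.61,0.4,0,-0.25,0]],
])

```text
clock: 15.3
ee_pos: [0.5229, 0.0687, 0.1514]
eef_rot: [3.141, 0.0, 2.271]
ft_force: [0.1, -0.3, 0.6]
width: 0.018
gripper_force: 0.0
```

```bash
python3 look.py t7
```

```text
[234 153  16  10  53] [array([0.719 , 0.0494]), array([0.7165, 0.0488])]
[246 157  10  12  45] [array([0.7064, 0.0258]), array([0.704 , 0.0254])]
[285 167  16  16 195] [array([ 0.663, -0.1  ]), array([ 0.661 , -0.0994])]
[248 172   7  36  52] [array([0.6211, 0.0252]), array([0.6195, 0.0248])]
[312 197  12  11 101] [array([ 0.5782, -0.1684]), array([ 0.577 , -0.1671])]
[228 227  13  22  82] [array([0.4849, 0.0716]), array([0.4844, 0.0708])]
[255 228  10  16  86] [array([0.4888, 0.0054]), array([0.4882, 0.0052])]
```

The sweeps met no contact and neither disc moved, so both are seated. Handing in.

```bash
python3 -c "
from plant import arm
print(arm.job_done())"
```

```text
the job is handed in; nothing more can be done
None
```

I pushed both discs into their own pockets and handed the job in at about 15 s; they measured flush and didn't move in a final fingertip sweep, but the judge returned no verdict.

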